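# Feel out the tin with the check weight and slide it onto the balance

### The arm

A 6-joint arm with a two-finger parallel gripper is mounted at the origin on the work surface. World frame = base frame: x ahead of the robot, y to its left, z up, the work surface at z = 0. Lengths are in m, angles in degrees, forces in N, time in s.
With the tool pointing down it reaches from about 0.25 to 0.725 m from the base axis. Payload 9.7 kg.
Tool frame: the origin (TCP) lies between the finger pads; the fingertips stand 19 mm ahead of it and the grasp point (between the pads) is the TCP; z points along the fingers, y is the line along which they close (so a half turn about z gives the same grasp; the last joint's range is limited). The gripper opens to 85 mm and grips with 20 to 120 N. Pads are 22 mm wide; open, the fingers measure 114 mm over their backs; the gripper's body (76 mm by 85 mm) begins 54 mm behind the grasp point. The pads swing forward as they close: fully open they stand 13 mm farther back than shut.
Start: joints at [0, 4.979, 10.078, 95.1, 0, 90], TCP at [0.55, -0, 0.25] pointing down, gripper open.
Joint ranges: [-179.16, 179.16], [-48.56, 103.87], [-65.8, 70.77], [-126.05, 130.52], [-82.76, 87.17], [-180, 180]. Speed limits (degrees/s): [127.2, 127.2, 147.25, 180, 180, 180].

### API

Orientations are given as [roll, pitch, yaw] about the fixed x, y, z axes, in that order (R = Rz(yaw) Ry(pitch) Rx(roll)).
In Python, from workcell import telemetry, camera, calibration, workorder gives the robot as it stands.
- The arm moves only by the tool play_rows, never from a script. Its argument "increments" is a list of rows, each a list of 3 entries, a list of its own where there are three numbers: the shift along the tool's x, y, z in mm, then the turn, a rotation vector about the tool's x, y, z in degrees, then the closure, from 0 (fully open) to 1 (shut). In form: [[[x, y, z], [ax, ay, az], jaw], ...]. A call has 1 to 20 rows; each row is the pose to reach, as a shift and turn from the pose commanded when the call began, along the tool's axes at that moment; what a row does not reach only later rows make up. A row lasts 1/10 s, in which the tool goes at most 50 mm and 8.59 degrees, less where a joint would pass 70% of its speed; a pose out of reach is approached as far as the arm can. A call with a gripper value outside its range is refused whole. The fingers move at their own pace and stop on an object; "grip_force" is the grip in N (left out, the last holds). Time passes only in rows, so rows that repeat a pose let the fingers close. It gives the time, the measured TCP pose, the force, the opening and the grip force at its end, in the units of the state.
- telemetry.get_obs(): the state, without advancing time (a new reading comes with each control period).
- camera(name): name is "scene" or "side" or "wrist"; returns (picture, depth): 480x640x3 uint8, red, green, blue; 480x640 float32, m along the optical axis (not along the pixel's ray), 0 where there is no reading.
- calibration(name): a dict with "vertical_fov" (degrees; the focal length in pixels is half the picture's height over the tangent of half this angle, whatever the lens; pixels are square), "cx", "cy" (the principal point, pixels), "rvec" (rotation vector, rad) and "tvec" (3), from world to camera coordinates, as OpenCV has them; the wrist camera has in their place "hand_eye" (4x4, takes a point from camera to tool coordinates, whose origin is the TCP and whose axes are the flange's). Camera axes: x right, y down, z forward; pixel columns grow to the right and rows downward; lengths in m; the calibration is good to about 2 mm. A picture is of the moment at which its call begins: read the wrist's pose just before it. calibration takes no time and is no camera call.
- workorder.job_done(): hands the job in; it is judged then, once.
The state is a dict: "time": time; "q": joint angles; "qd": joint speeds; "joint_efforts": joint torques, N m; "ee_pos": TCP position; "tcp_rot": TCP orientation; "wrist_force": force on the tool from outside, world axes, zero at the start; "torque": the same for the moment, N m; "opening": finger opening in m; "grasp_force": force on a finger pad.
Only numpy, scipy, OpenCV 4.12 (cv2) and the standard library are available. Lean on these libraries where they do the work, as an engineer would, in place of code of your own. Each camera call takes 0.05 s, during which the arm holds its last target. There are 200 camera calls.

### The job

One of the three look-alike metal tins on the ware board holds the iron check weight; the other two are nearly empty. Find the heavy one by feel, by gently pushing the tins, then slide it onto the sunk-in balance plate, right back against the metal backstop, standing flat, and let go of it. Never leave a light tin standing on the plate, keep all tins upright and finally the light ones clear of the plate, and leave the bowls, props, cup and tiles where they are.

Things in the scene. Friction and masses are not known exactly. Their poses are not given: they have to be found in the camera images.
- board: fixed wooden ware board, 380 mm (x) by 660 mm (y), 22 mm thick. Origin: centre of its underside; +x points away from the robot. Tins and bystanders stand on its top (z = 22 mm). A metal backstop bar behind the balance plate, 120 mm along y, 12 mm thick, 30 mm above the board, has its near face at x = 139 mm, y from -60 to 60 mm in the board's frame
- plate_centre (a point): centre of the square steel balance plate let into the board, 122 mm square, flush with the board's top when unloaded; at x = 75 mm, y = 0, z = 22 mm in the board's frame, axes as the board's (does not sink with the plate). The backstop's face is 64 mm from it in +x; the other three sides are open
- plate (a joint): how far the balance plate has sunk, in m: 0 flush, at most 0.004. A light tin does not move it, the heavy tin standing wholly on it sinks it fully; its 4 mm rim then holds the tin in
- tin_a: a closed flat-lidded round metal tin, 92 mm diameter (94 over the lid rim), 60 mm high, no knob, too wide to grip. Origin: centre of its underside, z up. One of the three tins holds an iron weight (0.85 kg in all), the other two are nearly empty (0.25 kg); they look the same and any may be the heavy one
- tin_b: another closed flat-lidded round metal tin, 92 mm diameter (94 over the lid rim), 60 mm high, no knob, too wide to grip. Origin: centre of its underside, z up. One of the three tins holds an iron weight (0.85 kg in all), the other two are nearly empty (0.25 kg); they look the same and any may be the heavy one
- tin_c: another closed flat-lidded round metal tin, 92 mm diameter (94 over the lid rim), 60 mm high, no knob, too wide to grip. Origin: centre of its underside, z up. One of the three tins holds an iron weight (0.85 kg in all), the other two are nearly empty (0.25 kg); they look the same and any may be the heavy one
- bowl_a: bystander: amber-glazed bowl upside down, 96 mm diameter, 42 mm high, 0.28 kg, loose. Origin: centre of its underside
- bowl_b: bystander: white bowl upside down, 96 mm diameter, 42 mm high, 0.28 kg, loose. Origin: centre of its underside
- prop_a: bystander: upright pale kiln prop (short spool-shaped post), 34 mm diameter, 54 mm high, 0.12 kg, loose; stands beside the plate. Origin: centre of its underside
- prop_b: bystander: upright pale kiln prop (short spool-shaped post), 34 mm diameter, 54 mm high, 0.12 kg, loose; stands beside the plate. Origin: centre of its underside
- cup: bystander: terracotta-coloured cup, 68 mm diameter, 65 mm high, loose. Origin: centre of its underside
- tile_a: bystander: glaze test tile lying flat, 44 mm (x) by 65 mm (y, from -30 to 35 mm), 12 mm high, loose. Origin on its underside, near its centre
- tile_b: bystander: glaze test tile lying flat, 44 mm (x) by 65 mm (y, from -30 to 35 mm), 12 mm high, loose. Origin on its underside, near its centre
- tile_c: bystander: glaze test tile lying flat, 44 mm (x) by 65 mm (y, from -30 to 35 mm), 12 mm high, loose. Origin on its underside, near its centre
Mind the look-alikes: they are no part of the job. What is shaped like the tin_c but purple or yellow is not meant.

How it is judged (in metres and radians):
At the end, for the whole second after the job is handed in: Plate sunk over 3 mm under the heavy tin, flat (0.035 rad) and at rest, within about 8 mm of the backstop and 18 mm of the plate's middle line; light tins upright on the board, centres over 100 mm from the plate's; no bowl, prop, cup or tile moved over 30 mm (value of joint plate above 0.003 m and ((x of tin_a in the frame of plate_centre between 0.01 and 0.024 m and y of tin_a in the frame of plate_centre between -0.018 and 0.018 m and angle between tin_a's own z axis and vertical below 0.035 rad and linear speed of tin_a below 0.01 m/s and horizontal distance between each of tin_b, tin_c and plate_centre above 0.1 m) or (x of tin_b in the frame of plate_centre between 0.01 and 0.024 m and y of tin_b in the frame of plate_centre between -0.018 and 0.018 m and angle between tin_b's own z axis and vertical below 0.035 rad and linear speed of tin_b below 0.01 m/s and horizontal distance between each of tin_a, tin_c and plate_centre above 0.1 m) or (x of tin_c in the frame of plate_centre between 0.01 and 0.024 m and y of tin_c in the frame of plate_centre between -0.018 and 0.018 m and angle between tin_c's own z axis and vertical below 0.035 rad and linear speed of tin_c below 0.01 m/s and horizontal distance between each of tin_a, tin_b and plate_centre above 0.1 m)) and angle between each of tin_a, tin_b, tin_c's own z axis and vertical below 0.1 rad and height (world z) of each of tin_a, tin_b, tin_c above 0.01 m and distance of each of prop_a, prop_b, bowl_a, bowl_b, cup, tile_a, tile_b, tile_c from where it was at the start of the episode below 0.03 m); the robot touches nothing.
It fails at once if a light tin was left standing on the balance plate ((x of tin_a in the frame of plate_centre between -0.012 and 0.03 m and y of tin_a in the frame of plate_centre between -0.014 and 0.014 m and value of joint plate below 0.0012 m and linear speed of tin_a below 0.003 m/s and contact force between the fingers and tin_a below 0.1 N) or (x of tin_b in the frame of plate_centre between -0.012 and 0.03 m and y of tin_b in the frame of plate_centre between -0.014 and 0.014 m and value of joint plate below 0.0012 m and linear speed of tin_b below 0.003 m/s and contact force between the fingers and tin_b below 0.1 N) or (x of tin_c in the frame of plate_centre between -0.012 and 0.03 m and y of tin_c in the frame of plate_centre between -0.014 and 0.014 m and value of joint plate below 0.0012 m and linear speed of tin_c below 0.003 m/s and contact force between the fingers and tin_c below 0.1 N)).
It fails at once if a tin was tipped by more than 0.35 rad (angle between any of tin_a, tin_b, tin_c's own z axis and vertical above 0.35 rad).
It fails at once if a tin was pushed roughly, with more than 25 N (contact force between any of the arm, the fingers and tin_a above 25 N or contact force between any of the arm, the fingers and tin_b above 25 N or contact force between any of the arm, the fingers and tin_c above 25 N).
It fails at once if a bowl, prop, cup or tile was moved by more than 30 mm (distance of any of prop_a, prop_b, bowl_a, bowl_b, cup, tile_a, tile_b, tile_c from where it was at the start of the episode above 0.03 m).
It also fails if it takes over 72 s, if anything falls off the work surface, if the arm or the gripper's body presses on something with over 40 N, if the wrist force passes 120 N, or if a joint passes its speed limit or range.

## Working session

There is one attempt and no reset: what is moved stays moved. The work goes in short steps, Python scripts to look and compute and a tool call to move; the robot and the scene stay as the last step left them, time stands still between calls to the robot, and variables do not carry over. Pictures are saved under pics/ and viewed, at most 10 in all, crops included, and the job is handed in when it is done.

Besides the shell and the picture viewer there is one more tool, called after "Request:" by a JSON object that holds its "method" and its "body". play_rows: Moves the arm, as the interface text tells. Its arguments: {"type":"object","properties":{"increments":{"type":"array"},"grip_force":{"type":"number"}},"required":["increments"]}

```bash
mkdir -p pics; ls
cat > h.py <<'E'
import numpy as np,cv2
from workcell import telemetry,camera,calibration,workorder
def cal(n):
    c=calibration(n);f=240/np.tan(np.radians(c["vertical_fov"])/2)
    return c,f
def snap(n,fn=None):
    o=telemetry.get_obs();p,d=camera(n)
    if fn: cv2.imwrite("pics/"+fn,p[:,:,::-1])
    return o,p,d
def cloud(n,d):
    c,f=cal(n);v,u=np.mgrid[:480,:640]
    P=np.stack([(u-c["cx"])/f*d,(v-c["cy"])/f*d,d],-1)
    R,_=cv2.Rodrigues(np.array(c["rvec"],float));t=np.array(c["tvec"],float).ravel()
    return (P-t)@R
E
python3 - <<'E'
from h import *
for n in("scene","side"):
    o,p,d=snap(n,n+"0.png");print(calibration(n));np.savez(n+"0.npz",p=p,d=d,X=cloud(n,d))
print(o)
E
```

```text
pics
{'vertical_fov': 45.704470665286614, 'cx': 319.9098195447306, 'cy': 233.92983385923046, 'rvec': array([ 1.51549972,  2.26711774, -0.67336229]), 'tvec': array([ 0.26597173, -0.37459641,  1.4857773 ])}
{'vertical_fov': 54.53419841211214, 'cx': 326.43144472019196, 'cy': 239.4880845528043, 'rvec': array([ 0.64268117, -2.59540741,  1.17088515]), 'tvec': array([0.46172102, 0.22338593, 0.70292427])}
{'time': 0.05, 'q': array([ 7.72928392e-04,  5.01024787e+00,  1.00350268e+01,  9.50970551e+01,
       -5.37182967e-04,  9.00011092e+01]), 'qd': array([-0.03819271, -0.02611594,  0.13353078,  0.04368168,  0.09149243,
        0.03041289]), 'joint_efforts': array([ 7.39225907e-04, -5.22086120e+01,  4.66115391e+01,  1.68214459e-02,
        1.00447314e-04,  1.61874260e-05]), 'ee_pos': array([5.49815735e-01, 4.92318152e-06, 2.49596337e-01]), 'tcp_rot': array([-1.79927724e+02,  5.38581787e-04,  8.99996644e+01]), 'wrist_force': array([-0.14562624, -1.3009663 , -0.456959  ]), 'torque': array([0.01100915, 0.00914047, 0.0046751 ]), 'grasp_force': 0.0, 'opening': 0.08528142283907084}
```

View pics/scene0.png

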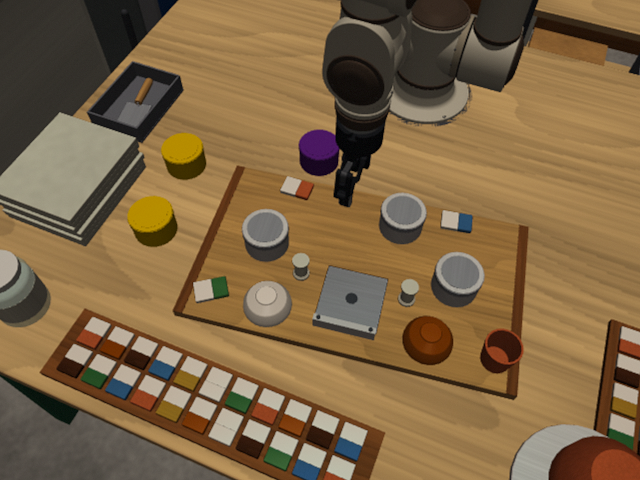

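View pics/side0.png

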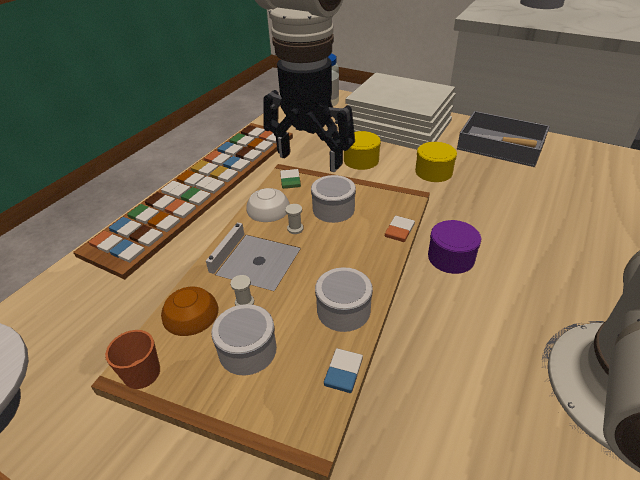

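The scene view shows grey tins at (266,234), (403,217) and (459,278), and the plate at (351,300) with props on either side at (301,266) and (409,291). Bowls are at (268,303) and (428,340), the cup at (502,350), and tiles at (297,187), (457,221) and (211,289). The side view agrees.

Run:
```python
from h import *
D={n:np.load(n+"0.npz") for n in("scene","side")}
def circ(n,uv,zlo,zhi,r=45):
    X=D[n]["X"];d=D[n]["d"];v,u=np.mgrid[:480,:640]
    m=(np.hypot(u-uv[0],v-uv[1])<r)&(X[...,2]>zlo)&(X[...,2]<zhi)&(d>0)
    P=X[m][:,:2].astype(np.float32)
    c,rad=cv2.minEnclosingCircle(P);return np.round([*c,rad*2,np.median(X[m][:,2]),len(P)],4)
for k,a,b in(("L",(266,234),(334,195)),("M",(403,217),(344,298)),("R",(459,278),(244,336))):
    print(k,circ("scene",a,.076,.09,32),circ("side",b,.076,.09,40))
for k,a,b in(("propL",(301,266),(294,218)),("propR",(409,291),(242,290))):
    print(k,circ("scene",a,.066,.085,16),circ("side",b,.066,.085,18))
for k,a in(("wbowl",(268,303)),("abowl",(428,340)),("cup",(502,350))):
    print(k,circ("scene",a,.03,.1,34))
X=D["scene"]["X"]
for k,a in(("tileO",(297,187)),("tileB",(457,221)),("tileG",(211,289)),("plateholes",(351,299)),("corner pl NL",(330,268)),("NR",(387,277)),("FL",(315,322)),("FR",(375,334)),("boardmid",(340,240)),("bTL",(240,171)),("bTR",(526,229)),("bBL",(180,312)),("bBR",(515,390))): print(k,np.round(X[a[1],a[0]],4))
# plate hole in both views
for n,a in(("scene",(351,299)),("side",(259,261))):
    p=D[n]["p"].astype(int).sum(2);v,u=np.mgrid[:480,:640];m=(np.hypot(u-a[0],v-a[1])<12)&(p<200)
    print(n,m.sum(),D[n]["X"][m].mean(0).round(4))
# bar: near top z ~ .052
for n,a in(("scene",(346,325)),("side",(226,247))):
    X=D[n]["X"];v,u=np.mgrid[:480,:640];m=(np.hypot(u-a[0],v-a[1])<45)&(X[...,2]>.046)&(X[...,2]<.056)
    P=X[m];P=P[(np.abs(P[:,1])<.16)];r=cv2.minAreaRect((P[:,:2]*1000).astype(np.float32));print(n,len(P),r)
```

```text
L [ 5.976e-01 -1.640e-01  9.680e-02  8.330e-02  1.465e+03] [ 6.082e-01 -1.348e-01  1.508e-01  8.200e-02  9.770e+02]
M [4.483e-01 7.810e-02 9.990e-02 8.330e-02 1.374e+03] [4.465e-01 8.280e-02 9.530e-02 8.210e-02 1.969e+03]
R [5.463e-01 2.245e-01 9.810e-02 8.320e-02 1.681e+03] [5.450e-01 2.263e-01 9.550e-02 8.230e-02 2.491e+03]
propL [ 6.362e-01 -7.070e-02  3.660e-02  7.700e-02  2.170e+02] [ 6.344e-01 -6.720e-02  3.650e-02  7.550e-02  1.700e+02]
propR [6.110e-01 1.443e-01 3.570e-02 7.700e-02 2.370e+02] [5.915e-01 1.629e-01 8.110e-02 7.590e-02 3.170e+02]
wbowl [ 7.268e-01 -1.012e-01  9.470e-02  5.460e-02  1.702e+03]
abowl [6.729e-01 2.121e-01 1.117e-01 5.450e-02 1.878e+03]
cup [6.667e-01 3.335e-01 6.920e-02 6.700e-02 1.241e+03]
tileO [ 0.4436 -0.1611  0.0335]
tileB [0.3952 0.1905 0.0329]
tileG [ 0.742  -0.2153  0.0331]
plateholes [0.6529 0.0456 0.0257]
corner pl NL [ 0.6006 -0.0195  0.0203]
NR [0.5768 0.095  0.0223]
FL [0.7318 0.0017 0.0404]
FR [0.7032 0.1134 0.0223]
boardmid [ 0.5318 -0.0244  0.0247]
bTL [ 0.4421 -0.3041  0.0203]
bTR [0.3493 0.333  0.0212]
bBL [ 0.8038 -0.2522  0.0189]
bBR [0.7084 0.3824 0.0214]
scene 91 [0.6497 0.0447 0.0238]
side 16 [0.6498 0.0475 0.0226]
scene 452 ((719.1494750976562, 53.56843566894531), (16.01043701171875, 119.47122192382812), 7.282918930053711)
side 351 ((716.6259765625, 55.54374694824219), (15.09071159362793, 123.34740447998047), 8.514274597167969)
```

Request:
{"method": "play_rows", "body": {"increments": [[[-60,20,30],[0,0,-8],0.35],[[-120,40,60],[0,0,-16],0.35],[[-180,60,90],[0,0,-25.4],0.35],[[-233,79,100],[0,0,-25.4],0.35],[[-233,79,100],[0,0,-25.4],0.35],[[-233,79,100],[0,0,-25.4],0.35],[[-233,79,100],[0,0,-25.4],0.35],[[-233,79,150],[0,0,-25.4],0.35],[[-233,79,180],[0,0,-25.4],0.35],[[-233,79,195],[0,0,-25.4],0.35],[[-233,79,195],[0,0,-25.4],0.35],[[-233,79,195],[0,0,-25.4],0.35],[[-233,79,195],[0,0,-25.4],0.35],[[-233,79,195],[0,0,-25.4],0.35]]}}

```text
time: 1.5
ee_pos: [0.6299, -0.2331, 0.0573]
tcp_rot: [179.9, 0.1, 115.4]
wrist_force: [0.2, -0.1, 0.2]
opening: 0.0555
grasp_force: 0.0
```

Request:
{"method": "play_rows", "body": {"increments": [[[4,0,0],[0,0,0],0.35],[[8,0,0],[0,0,0],0.35],[[12,0,0],[0,0,0],0.35]]}}

```text
time: 1.8
ee_pos: [0.6237, -0.2218, 0.0555]
tcp_rot: [180.0, 0.0, 115.4]
wrist_force: [-0.8, 0.2, 0.0]
opening: 0.0556
grasp_force: 0.0
```

Request:
{"method": "play_rows", "body": {"increments": [[[4,0,0],[0,0,0],0.35],[[8,0,0],[0,0,0],0.35],[[12,0,0],[0,0,0],0.35],[[16,0,0],[0,0,0],0.35],[[20,0,0],[0,0,0],0.35]]}}

```text
time: 2.3
ee_pos: [0.6151, -0.2043, 0.0553]
tcp_rot: [-180.0, 0.1, 115.4]
wrist_force: [-0.3, -5.1, -0.1]
opening: 0.0553
grasp_force: 2.3
```

Request:
{"method": "play_rows", "body": {"increments": [[[4,0,0],[0,0,0],0.35],[[8,0,0],[0,0,0],0.35]]}}

```text
time: 2.5
ee_pos: [0.6119, -0.1972, 0.0553]
tcp_rot: [180.0, 0.1, 115.4]
wrist_force: [2.1, -4.3, -0.5]
opening: 0.0556
grasp_force: 2.5
```

Request:
{"method": "play_rows", "body": {"increments": [[[4,0,0],[0,0,0],0.35],[[8,0,0],[0,0,0],0.35]]}}

```text
time: 2.7
ee_pos: [0.6084, -0.1896, 0.0554]
tcp_rot: [180.0, 0.0, 115.4]
wrist_force: [2.4, -5.0, -1.6]
opening: 0.0556
grasp_force: 2.5
```

Request:
{"method": "play_rows", "body": {"increments": [[[4,0,0],[0,0,0],0.35],[[8,0,0],[0,0,0],0.35]]}}

```text
time: 2.9
ee_pos: [0.6049, -0.1822, 0.0553]
tcp_rot: [180.0, 0.0, 115.4]
wrist_force: [1.9, -3.8, -2.0]
opening: 0.0555
grasp_force: 2.5
```

Pushing this tin takes a steady 5 N, which only the heavy one would explain (µ≈0.6, against about 2 for a light one). I'll keep sliding it to a staging point.

Request:
{"method": "play_rows", "body": {"increments": [[[6,0,0],[0,0,0],0.35],[[12,0,0],[0,0,0],0.35],[[18,0,0],[0,0,0],0.35],[[24,0,0],[0,0,0],0.35],[[30,0,0],[0,0,0],0.35],[[36,0,0],[0,0,0],0.35],[[42,0,0],[0,0,0],0.35],[[48,0,0],[0,0,0],0.35],[[54,0,0],[0,0,0],0.35],[[60,0,0],[0,0,0],0.35],[[66,0,0],[0,0,0],0.35],[[72,0,0],[0,0,0],0.35],[[78,0,0],[0,0,0],0.35],[[84,0,0],[0,0,0],0.35],[[90,0,0],[0,0,0],0.35],[[96,0,0],[0,0,0],0.35],[[102,0,0],[0,0,0],0.35],[[108,0,0],[0,0,0],0.35],[[112,0,0],[0,0,0],0.35],[[114,0,0],[0,0,0],0.35]]}}

```text
time: 4.9
ee_pos: [0.5559, -0.079, 0.0553]
tcp_rot: [-180.0, -0.0, 115.4]
wrist_force: [2.1, -4.4, -1.5]
opening: 0.0557
grasp_force: 2.5
```

Request:
{"method": "play_rows", "body": {"increments": [[[-20,0,0],[0,0,0],0.35],[[-40,0,0],[0,0,0],0.35],[[-40,0,-40],[0,0,0],0.35],[[-40,0,-80],[0,0,0],0.35],[[-40,0,-100],[0,0,0],0.35]]}}

```text
time: 5.4
ee_pos: [0.5744, -0.1168, 0.1588]
tcp_rot: [179.8, 0.1, 115.4]
wrist_force: [0.2, -0.3, -0.0]
opening: 0.0559
grasp_force: 0.0
```

```bash
cat >> h.py <<'E'
C0=np.array([.649,.045]);a=np.radians(8.3);RX=np.array([[np.cos(a),np.sin(a)],[-np.sin(a),np.cos(a)]])
def tins(n,fn):
    o,p,d=snap(n,fn);X=cloud(n,d);m=((X[...,2]>.072)&(X[...,2]<.09)&(d>0)&(X[...,0]<.8)&(np.abs(X[...,1])<.32)&(X[...,0]>.38)).astype(np.uint8)
    k,L,s,_=cv2.connectedComponentsWithStats(m)
    for i in range(1,k):
        if s[i,4]<400: continue
        P=X[L==i];c,r=cv2.minEnclosingCircle(P[:,:2].astype(np.float32));print(n,np.round(c,4),"diam",round(2*r,4),"z",np.median(P[:,2]).round(4),"plate frame",(RX@(np.array(c)-C0)).round(4))
    return o
E
python3 -c "
from h import *
tins('scene','s1.png');o=tins('side','d1.png');print(o['ee_pos'],o['tcp_rot'],o['time'])"
```

```text
scene [0.4492 0.081 ] diam 0.0985 z 0.0831 plate frame [-0.1925  0.0645]
scene [ 0.5386 -0.0374] diam 0.0965 z 0.0833 plate frame [-0.1211 -0.0656]
scene [0.5475 0.2228] diam 0.0971 z 0.0831 plate frame [-0.0747  0.1906]
side [ 0.5352 -0.0343] diam 0.0957 z 0.082 plate frame [-0.1241 -0.062 ]
side [0.4464 0.0833] diam 0.096 z 0.082 plate frame [-0.1949  0.0671]
side [0.5448 0.2263] diam 0.0958 z 0.0822 plate frame [-0.077   0.1944]
[ 0.57513417 -0.11684475  0.16125927] [179.6792608    0.18088607 115.37737386] 5.45
```

Request:
{"method": "play_rows", "body": {"increments": [[[19,-18,0],[0,0,8.5],0.35],[[38,-35,0],[0,0,17],0.35],[[57,-53,0],[0,0,25.5],0.35],[[57,-53,0],[0,0,34],0.35],[[57,-53,0],[0,0,42.5],0.35],[[57,-53,0],[0,0,51],0.35],[[57,-53,0],[0,0,59.1],0.35],[[57,-53,0],[0,0,59.1],0.35],[[57,-53,0],[0,0,59.1],0.35],[[57,-53,40],[0,0,59.1],0.35],[[57,-53,80],[0,0,59.1],0.35],[[57,-53,98],[0,0,59.1],0.35],[[57,-53,98],[0,0,59.1],0.35],[[57,-53,98],[0,0,59.1],0.35],[[57,-53,98],[0,0,59.1],0.35]]}}

```text
time: 7.0
ee_pos: [0.5018, -0.087, 0.0589]
tcp_rot: [179.9, -0.1, 56.4]
wrist_force: [0.0, 0.3, -0.5]
opening: 0.0555
grasp_force: 0.0
```

Request:
{"method": "play_rows", "body": {"increments": [[[4,0,0],[0,0,0],0.35],[[8,0,0],[0,0,0],0.35],[[12,0,0],[0,0,0],0.35],[[16,0,0],[0,0,0],0.35],[[20,0,0],[0,0,0],0.35],[[25,0,0],[0,0,0],0.35],[[30,0,0],[0,0,0],0.35],[[35,0,0],[0,0,0],0.35],[[41,0,0],[0,0,0],0.35],[[47,0,0],[0,0,0],0.35],[[53,0,0],[0,0,0],0.35],[[59,0,0],[0,0,0],0.35],[[65,0,0],[0,0,0],0.35],[[71,0,0],[0,0,0],0.35],[[77,0,0],[0,0,0],0.35],[[83,0,0],[0,0,0],0.35],[[89,0,0],[0,0,0],0.35],[[94,0,0],[0,0,0],0.35],[[98,0,0],[0,0,0],0.35],[[100,0,0],[0,0,0],0.35]]}}

```text
time: 9.0
ee_pos: [0.5561, -0.0042, 0.0576]
tcp_rot: [180.0, 0.1, 56.3]
wrist_force: [-6.1, -6.3, 5.1]
opening: 0.0558
grasp_force: 4.4
```

Request:
{"method": "play_rows", "body": {"increments": [[[-10,0,0],[0,0,0],0.35],[[-20,0,0],[0,0,0],0.35],[[-25,0,0],[0,0,0],0.35],[[-25,0,-40],[0,0,0],0.35],[[-25,0,-80],[0,0,0],0.35],[[-25,0,-100],[0,0,0],0.35],[[-25,0,-100],[0,0,0],0.35]]}}

```text
time: 9.7
ee_pos: [0.5438, -0.0248, 0.1609]
tcp_rot: [179.7, -0.2, 56.3]
wrist_force: [0.3, -0.4, 0.4]
opening: 0.0557
grasp_force: 0.0
```

```bash
python3 -c "
from h import *
tins('scene','s2.png');o=tins('side','d2.png');print(o['ee_pos'],o['tcp_rot'],o['time'])"
```

```text
scene [0.4489 0.0797] diam 0.097 z 0.0831 plate frame [-0.193   0.0632]
scene [0.5843 0.033 ] diam 0.0977 z 0.0831 plate frame [-0.0657 -0.0026]
scene [0.5458 0.2239] diam 0.0984 z 0.0831 plate frame [-0.0763  0.1919]
side [0.5819 0.0367] diam 0.0949 z 0.082 plate frame [-0.0676  0.0014]
side [0.4465 0.0825] diam 0.0955 z 0.082 plate frame [-0.195   0.0663]
side [0.5448 0.2262] diam 0.0953 z 0.0822 plate frame [-0.077   0.1944]
[ 0.54308597 -0.02476817  0.15865605] [ 1.79862773e+02 -9.17449039e-02  5.62769229e+01] 9.75
```

View pics/d2.png

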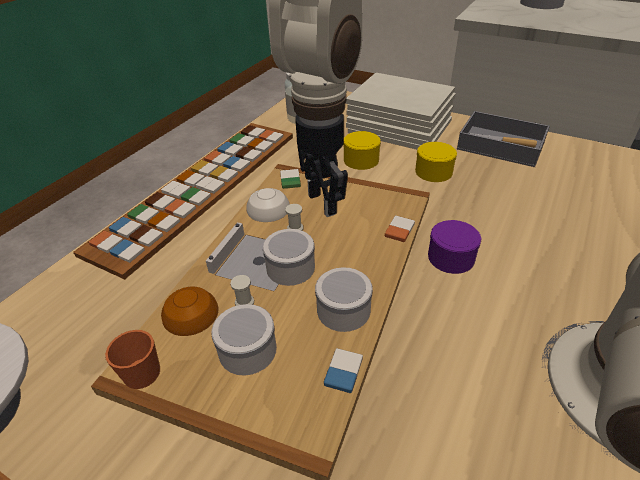

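Request:
{"method": "play_rows", "body": {"increments": [[[10,-15,0],[0,0,8.5],0.35],[[21,-30,0],[0,0,17],0.35],[[32,-44,0],[0,0,25.5],0.35],[[32,-44,0],[0,0,34],0.35],[[32,-44,0],[0,0,42],0.35],[[32,-44,0],[0,0,48],0.35],[[32,-44,0],[0,0,48],0.35],[[32,-44,0],[0,0,48],0.35],[[32,-44,40],[0,0,48],0.35],[[32,-44,80],[0,0,48],0.35],[[32,-44,100],[0,0,48],0.35],[[32,-44,100],[0,0,48],0.35],[[32,-44,100],[0,0,48],0.35],[[32,-44,100],[0,0,48],0.35]]}}

```text
time: 11.2
ee_pos: [0.5246, 0.0266, 0.059]
tcp_rot: [180.0, -0.1, 8.3]
wrist_force: [-0.6, 0.8, -0.2]
opening: 0.0552
grasp_force: 0.0
```

Request:
{"method": "play_rows", "body": {"increments": [[[4,0,0],[0,0,0],0.35],[[8,0,0],[0,0,0],0.35],[[12,0,0],[0,0,0],0.35],[[16,0,0],[0,0,0],0.35],[[20,0,0],[0,0,0],0.35],[[24,0,0],[0,0,0],0.35],[[28,0,0],[0,0,0],0.35]]}}

```text
time: 11.9
ee_pos: [0.5501, 0.0304, 0.0579]
tcp_rot: [180.0, 0.2, 8.3]
wrist_force: [-11.3, -2.2, 11.3]
opening: 0.0556
grasp_force: 7.2
```

Request:
{"method": "play_rows", "body": {"increments": [[[4,0,0],[0,0,0],0.35],[[8,0,0],[0,0,0],0.35],[[12,0,0],[0,0,0],0.35],[[16,0,0],[0,0,0],0.35],[[20,0,0],[0,0,0],0.35],[[24,0,0],[0,0,0],0.35]]}}

```text
time: 12.5
ee_pos: [0.5741, 0.034, 0.0573]
tcp_rot: [-180.0, 0.2, 8.3]
wrist_force: [-7.6, -1.4, 3.4]
opening: 0.0552
grasp_force: 5.1
```

Request:
{"method": "play_rows", "body": {"increments": [[[4,0,0],[0,0,0],0.35],[[8,0,0],[0,0,0],0.35],[[12,0,0],[0,0,0],0.35],[[16,0,0],[0,0,0],0.35]]}}

```text
time: 12.9
ee_pos: [0.5902, 0.0364, 0.0565]
tcp_rot: [-180.0, 0.2, 8.3]
wrist_force: [-4.3, -0.6, -1.8]
opening: 0.0555
grasp_force: 2.5
```

Request:
{"method": "play_rows", "body": {"increments": [[[4,0,0],[0,0,0],0.35],[[8,0,0],[0,0,0],0.35],[[12,0,0],[0,0,0],0.35],[[16,0,0],[0,0,0],0.35]]}}

```text
time: 13.3
ee_pos: [0.607, 0.0388, 0.0571]
tcp_rot: [-180.0, 0.0, 8.3]
wrist_force: [-4.2, -0.2, -4.4]
opening: 0.0558
grasp_force: 2.3
```

Request:
{"method": "play_rows", "body": {"increments": [[[2,0,0],[0,0,0],0.35],[[4,0,0],[0,0,0],0.35],[[6,0,0],[0,0,0],0.35]]}}

```text
time: 13.6
ee_pos: [0.6128, 0.0396, 0.0573]
tcp_rot: [180.0, 0.0, 8.3]
wrist_force: [-4.7, -0.1, -2.7]
opening: 0.0552
grasp_force: 2.3
```

```bash
python3 -c "
from h import *
tins('scene','s3.png');o=tins('side','d3.png');print(o['ee_pos'],o['wrist_force'],o['grasp_force'],o['time'],RX@(o['ee_pos'][:2]-C0))"
```

```text
scene [0.4494 0.0788] diam 0.0972 z 0.0832 plate frame [-0.1927  0.0623]
scene [0.5467 0.2243] diam 0.0971 z 0.0832 plate frame [-0.0753  0.1922]
scene [0.6522 0.0438] diam 0.1148 z 0.0796 plate frame [ 0.003  -0.0016]
side [0.661  0.0494] diam 0.0941 z 0.0783 plate frame [0.0125 0.0026]
side [0.4464 0.0826] diam 0.096 z 0.082 plate frame [-0.195   0.0665]
side [0.5449 0.2263] diam 0.0963 z 0.0822 plate frame [-0.0768  0.1944]
[0.61310178 0.03966899 0.05732529] [-3.32442367  0.01684741 -1.85509655] 2.0917094377364265 13.65 [-3.62917769e-02 -9.30384360e-05]
```

View pics/d3.png

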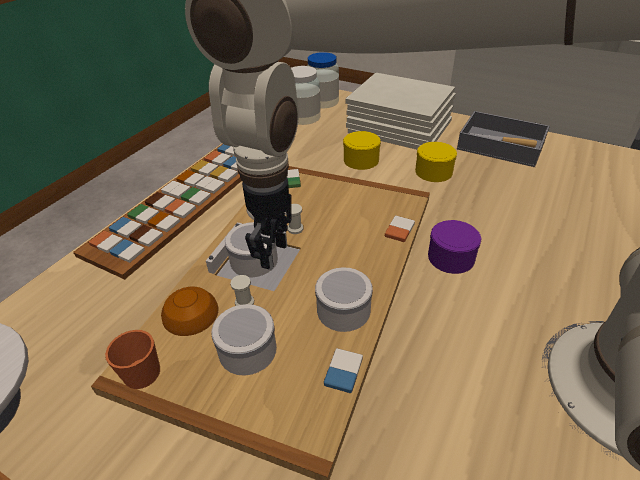

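The side view shows the tin on the plate at about (250,248), and its lid has dropped 4 mm. So the plate is sunk, which confirms this is the heavy tin. About 5 mm is left to the backstop.

Request:
{"method": "play_rows", "body": {"increments": [[[1.5,0,0],[0,0,0],0.35],[[3,0,0],[0,0,0],0.35]]}}

```text
time: 13.9
ee_pos: [0.6157, 0.04, 0.0574]
tcp_rot: [180.0, 0.0, 8.3]
wrist_force: [-4.2, -1.0, -1.9]
opening: 0.0553
grasp_force: 2.4
```

Request:
{"method": "play_rows", "body": {"increments": [[[1,0,0],[0,0,0],0.35],[[1.5,0,0],[0,0,0],0.35]]}}

```text
time: 14.1
ee_pos: [0.6173, 0.0403, 0.0573]
tcp_rot: [180.0, -0.0, 8.3]
wrist_force: [-4.2, -0.2, -2.0]
opening: 0.0556
grasp_force: 2.4
```

Request:
{"method": "play_rows", "body": {"increments": [[[0.5,0,0],[0,0,0],0.35],[[1,0,0],[0,0,0],0.35]]}}

```text
time: 14.3
ee_pos: [0.6177, 0.0403, 0.0573]
tcp_rot: [180.0, 0.1, 8.3]
wrist_force: [-8.9, -0.8, 0.7]
opening: 0.0555
grasp_force: 4.3
```

Request:
{"method": "play_rows", "body": {"increments": [[[0.5,0,0],[0,0,0],0.35],[[1,0,0],[0,0,0],0.35]]}}

```text
time: 14.5
ee_pos: [0.6178, 0.0403, 0.0573]
tcp_rot: [180.0, 0.2, 8.3]
wrist_force: [-14.4, -2.6, 3.0]
opening: 0.0552
grasp_force: 6.4
```

The force jumped and the tool stopped moving, so the tin is against the backstop. I'll back off and lift.

Request:
{"method": "play_rows", "body": {"increments": [[[-2,0,0],[0,0,0],0.35],[[-10,0,0],[0,0,0],0.35],[[-25,0,0],[0,0,0],0.35],[[-35,0,0],[0,0,0],0.35],[[-35,0,0],[0,0,0],0.35],[[-35,0,-40],[0,0,0],0.35],[[-35,0,-80],[0,0,0],0.35],[[-60,0,-120],[0,0,0],0.35],[[-110,0,-150],[0,0,0],0.35],[[-150,0,-160],[0,0,0],0.35],[[-150,0,-160],[0,0,0],0.35],[[-150,0,-160],[0,0,0],0.35]]}}

```text
time: 15.7
ee_pos: [0.4711, 0.0189, 0.2187]
tcp_rot: [180.0, -0.2, 8.3]
wrist_force: [0.8, -0.0, -0.9]
opening: 0.055
grasp_force: 0.0
```

```bash
python3 -c "
from h import *
tins('scene','s4.png');o=tins('side','d4.png');print(o['ee_pos'],o['wrist_force'],o['time'])"
```

```text
scene [0.4496 0.0794] diam 0.0966 z 0.0831 plate frame [-0.1923  0.0628]
scene [0.5462 0.2235] diam 0.0984 z 0.0832 plate frame [-0.076   0.1915]
scene [0.6651 0.046 ] diam 0.0962 z 0.0791 plate frame [ 0.016  -0.0014]
side [0.663 0.048] diam 0.096 z 0.0782 plate frame [0.0143 0.001 ]
side [0.4466 0.0829] diam 0.0953 z 0.082 plate frame [-0.1949  0.0667]
side [0.5456 0.2266] diam 0.0967 z 0.0822 plate frame [-0.0761  0.1946]
[0.47142252 0.01893476 0.2177287 ] [-0.67805841 -0.72330976  0.88092079] 15.75
```

View pics/d4.png

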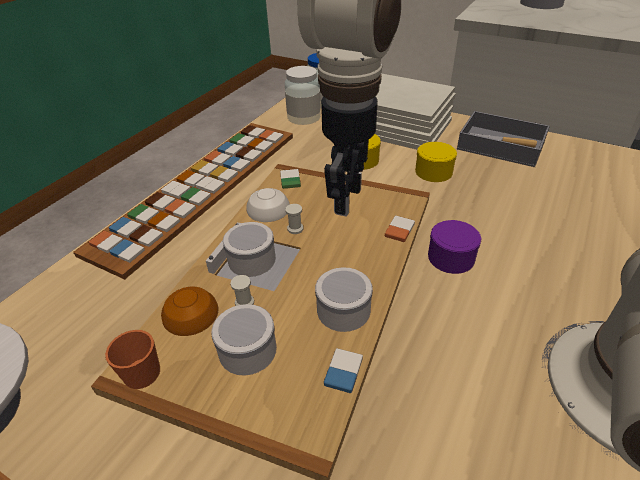

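The tin stands at (249,249) against the backstop, sunk 4 mm and centred to within 2 mm. The light tins at (344,298) and (244,336) are clear of the plate, the props, bowls, cup and tiles are where they were, and the gripper is free.

```bash
python3 -c "
from h import *
print(workorder.job_done())"
```

```text
the job is handed in; nothing more can be done
None
```

I handed the job in with the heavy tin released on the sunk balance plate, flat against the backstop and within 2 mm of the middle line; both light tins are clear of the plate and nothing else was moved. No verdict came back.

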